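Lay out a cabinet door's parts for gluing

ROBOT

A 6-joint arm with a two-finger parallel gripper is mounted at the origin on the work surface. World frame = base frame: x ahead of the robot, y to its left, z up, the work surface at z = 0. Lengths are in mm, angles in degrees, forces in N, time in s.
With the tool pointing down it reaches from about 300 to 850 mm from the base axis. Payload 4.2 kg.
Tool frame: the origin (TCP) lies at the very end of the fingers, on their centre line; the grasp point (between the pads) lies 19 mm behind it; z points along the fingers, y is the direction in which the jaws open and shut (so a half turn about z gives the same grasp; the last joint's range is limited). The gripper opens to 91 mm and grips with 3 to 60 N. Pads are 32 mm wide; open, the fingers measure 118 mm over their backs; the gripper's body (76 mm by 178 mm) begins 60 mm behind the grasp point.
Start: joints at [-1.146, 18.312, 89.639, -0, 72.044, -1.146], TCP at [575.016, 0, 213.976] pointing down, gripper open.
Joint ranges: [-177.97, 177.97], [-48.28, 115.42], [12.27, 149.76], [-77.06, 257.06], [2.81, 150.46], [-146.56, 146.56]. Speed limits (degrees/s): [147.25, 147.25, 180, 180, 180, 180].

INTERFACE

Orientations are given as [roll, pitch, yaw] about the fixed x, y, z axes, in that order (R = Rz(yaw) Ry(pitch) Rx(roll)).
In Python, from workcell import * gives the robot as it stands. The module is installed in compiled form; this text tells all that it offers.
- The arm moves only by the tool servo_tool, never from a script. Its argument "plan" is a list that holds one entry, the list of rows, each a list of 7 numbers: the shift along the tool's x, y, z in mm, then the turn, a rotation vector about the tool's x, y, z in rad, then the opening, from 0 (shut) to 1 (fully open). A call has 1 to 20 rows; each row is the pose to reach, as a shift and turn from the pose commanded when the call began, along the tool's axes at that moment; what a row does not reach only later rows make up. A row lasts 1/10 s, in which the tool goes at most 50 mm and 8.59 degrees, less where a joint would pass 70% of its speed; a pose out of reach is approached as far as the arm can. A call with a gripper value outside its range is refused whole. The fingers move at their own pace and stop on an object; "squeeze" is the grip in N (left out, the last holds). Time passes only in rows, so rows that repeat a pose let the fingers close. It gives the time, the measured TCP pose, the force and the opening at its end, in the units of the state.
- state(): the state, without advancing time (a new reading comes with each control period).
- grab_frame(name): name is "scene" or "side" or "wrist"; returns a dict with "color" (384x512x3 uint8, red, green, blue), "range_z" (384x512 float32, mm along the optical axis (not along the pixel's ray), 0 where there is no reading), "fx", "fy", "cx", "cy" (pixels), "rvec" (rotation vector, rad) and "tvec" (3), from world to camera coordinates, as OpenCV has them; the wrist camera has in their place "tool_from_camera" (4x4, takes a point from camera to tool coordinates, whose origin is the TCP and whose axes are the flange's). Camera axes: x right, y down, z forward; pixel columns grow to the right and rows downward; lengths in mm; the calibration is good to about 2 mm. A picture is of the moment at which its call begins: read the wrist's pose just before it.
- job_done(): hands the job in, once; it reports no verdict.
The state is a dict: "time_s": time; "qpos": joint angles; "qvel": joint speeds; "effort": joint torques, N m; "ee_pos": TCP position; "ee_rot": TCP orientation; "force": force on the tool from outside, world axes, zero at the start; "torque": the same for the moment, N m; "gripper_width": finger opening in mm.
Only numpy, scipy, OpenCV 4.12 (cv2) and the standard library are available. Lean on these libraries where they do the work, as an engineer would, in place of code of your own. Each camera call takes 0.05 s, during which the arm holds its last target.

TASK

Lay out the four frame parts of this small cabinet door, back face up as they lie, around its panel ready for gluing: seen from the panel's straight foot with its arched end away from you, the rail with the curved edge goes beyond the arched end, the straight rail before the foot, the stile with the two round hinge holes on the left and the plain stile on the right. Each part lies flat with its rebated (stepped) edge towards the panel, square to the panel and centred on that side of it, with a gap of about 30 mm to the panel for the glue brush. Do not shift the panel, and leave the glue pot, the try square and the sanding block where they are.

Things in the scene. Friction and masses are not known exactly. Their poses are not given: they have to be found in the camera images.
- panel_c (a point): The door's panel: thin board lying loose and flat, 110 long x 100 wide x 6 mm thick; one end straight (the foot), the other a shallow arch rising 15 mm (110 is measured to its top). It is the reference and stays put. Origin: half-way along its 110 mm, at mid width, 3 mm above the bench. x points from foot to arch, away from the robot within 25 degrees; y to the left seen from the foot; z up.
- hinge_stile_c (a point): Loose straight light-wood bar 185 long x 45 wide x 22 mm thick with two round holes 26 mm across in its upper face (hinge cups, 8 mm deep, 55 mm either side of the middle). Rebate: a step along one long edge, open to above, 8 mm wide, where the wood is only 14 mm high. Origin: the centre, 11 mm above the underside; x across the part towards its rebated edge, y along its length, z up. 120 g.
- plain_stile_c (a point): Loose straight light-wood bar 185 long x 45 wide x 22 mm thick without holes. Rebate: a step along one long edge, open to above, 8 mm wide, where the wood is only 14 mm high. Origin: the centre, 11 mm above the underside; x across the part towards its rebated edge, y along its length, z up. 130 g.
- top_rail_c (a point): Loose short light-wood bar 86 long, 22 mm thick, one long edge straight, the other a concave arch with a rebate (a step 8 mm wide, wood 14 mm high there); 40 mm wide at mid length, 52 at the ends. Two 8 mm dowels stand 10 mm out of each end. Origin: mid length, 20 mm from the straight edge, 11 mm up; x across towards the arched edge, y along, z up. Its gap is measured at mid length. 55 g.
- bottom_rail_c (a point): Loose short straight light-wood bar 86 long x 50 wide x 22 mm thick. Two dowels, 8 mm thick, stand 10 mm out of each end. Rebate: a step along one long edge, open to above, 8 mm wide, where the wood is only 14 mm high. Origin: the centre, 11 mm above the underside; x across the part towards its rebated edge, y along its length, z up. 65 g.
- glue_pot: Bystander: round white pot, 62 mm across and 50 mm high, a glue brush standing 100 mm high in it. Origin: centre of its underside. To be left alone.
- try_square: Bystander: a try square lying flat, wooden stock 105 x 18 x 18 mm and a steel blade 32 mm wide reaching 150 mm out. Origin on the bench, 45 mm from the middle of the stock; x along the blade (its line 37 mm to the +y side), whose tip lies at 115 mm. To be left alone.
- sanding_block: Bystander: cork block wrapped in grey abrasive, 107 x 66 x 31 mm. Origin: centre of its underside. To be left alone.
There are look-alikes about, which are no part of the job. Leave any black or purple look-alike of the part that bears bottom_rail_c alone.

How it is judged (in metres and radians):
At the end, for the whole second after the job is handed in: Each part lies flat and still at its own side of the panel (curved rail at the arch, straight rail at the foot, holed stile left, plain stile right), rebate towards the panel, within 15 mm of centred and 8 degrees of square, gap 15 to 45 mm (y of hinge_stile_c in the frame of panel_c between 0.0875 and 0.1175 m and x of hinge_stile_c in the frame of panel_c between -0.015 and 0.015 m and x of panel_c in the frame of hinge_stile_c above 0.05 m and angle between the x axis of each of hinge_stile_c, plain_stile_c and the y axis of panel_c, either way round below 0.14 rad and angle between each of hinge_stile_c, plain_stile_c, top_rail_c, bottom_rail_c's own z axis and vertical below 0.1 rad and height (world z) of each of hinge_stile_c, plain_stile_c, top_rail_c, bottom_rail_c below 0.016 m and linear speed of each of hinge_stile, plain_stile, top_rail, bottom_rail below 0.01 m/s and y of plain_stile_c in the frame of panel_c between -0.1175 and -0.0875 m and x of plain_stile_c in the frame of panel_c between -0.015 and 0.015 m and x of panel_c in the frame of plain_stile_c above 0.05 m and x of top_rail_c in the frame of panel_c between 0.09 and 0.12 m and y of top_rail_c in the frame of panel_c between -0.015 and 0.015 m and x of panel_c in the frame of top_rail_c above 0.05 m and angle between the x axis of each of top_rail_c, bottom_rail_c and the x axis of panel_c, either way round below 0.14 rad and x of bottom_rail_c in the frame of panel_c between -0.125 and -0.095 m and y of bottom_rail_c in the frame of panel_c between -0.015 and 0.015 m and x of panel_c in the frame of bottom_rail_c above 0.05 m); the robot touches nothing.
It fails at once if the panel is shifted by more than 20 mm (distance of panel_c from where it was at the start of the episode above 0.02 m).
It fails at once if the glue pot is moved by more than 30 mm (distance of glue_pot from where it was at the start of the episode above 0.03 m).
It fails at once if the try square is moved by more than 30 mm (distance of try_square from where it was at the start of the episode above 0.03 m).
It fails at once if the sanding block is moved by more than 30 mm (distance of sanding_block from where it was at the start of the episode above 0.03 m).
It also fails if it takes over 90 s, if anything falls off the work surface, if the arm or the gripper's body presses on something with over 40 N, if the wrist force passes 120 N, or if a joint passes its speed limit or range.

## Working session

There is one attempt and no reset: what is moved stays moved. The work goes in short steps, Python scripts to look and compute and a tool call to move; the robot and the scene stay as the last step left them, time stands still between calls to the robot, and variables do not carry over. Pictures are saved under pics/ and viewed, and the job is handed in when it is done.

Besides the shell and the picture viewer there is one more tool, called after "Request:" by a JSON object that holds its "op" and its "data". servo_tool: Moves the arm, as the interface text tells. Its arguments: {"type":"object","properties":{"plan":{"type":"array"},"squeeze":{"type":"number"}},"required":["plan"]}

```bash
mkdir -p pics; cat > h.py <<'E'
from workcell import *
import numpy as np, cv2, pickle
def grab(name,fn):
    s=state(); f=grab_frame(name); f['s']=s
    pickle.dump(f,open('pics/'+fn+'.pkl','wb'))
    cv2.imwrite('pics/'+fn+'.png',f['color'][:,:,::-1]); return f
E
python3 - <<'E'
from h import *
print(state())
for n in ('scene','side','wrist'):
    f=grab(n,n+'0'); print(n,f['fx'],f['cx'],f.get('rvec'),f.get('tvec'),f.get('tool_from_camera'))
E
```

```text
{'time_s': 0.0, 'qpos': array([-1.14636003e+00,  1.83530636e+01,  8.97068000e+01, -1.68503487e-04,
        7.20408444e+01, -1.14754064e+00]), 'qvel': array([-0.03906301,  0.02926748, -0.12842568, -0.06944724,  0.04336888,
        0.08379682]), 'effort': array([-5.01459035e-04, -4.12465632e+01, -2.31973493e+01,  7.28826877e-02,
        4.58198413e-02, -1.41870069e-04]), 'ee_pos': array([5.74509576e+02, 5.18092517e-03, 2.13103324e+02]), 'ee_rot': array([-1.79899309e+02, -1.85671211e-03,  9.00012311e+01]), 'force': array([-0.11287342,  0.49232233,  0.28215827]), 'torque': array([-0.03256148,  0.01388356,  0.02634814]), 'gripper_width': 91.33874743789521}
scene 360.8837802504749 249.83839507133 [ 1.23548875  2.24212773 -0.96644925] [ 253.81103898 -273.01513468 1401.06723512] None
side 407.1543185146426 253.46849863096716 [ 0.28319575 -2.60645743  1.51915758] [ 494.78556944   96.8151068  1318.5414377 ] None
wrist 273.04786927880286 252.17316987871786 None None [[-1.23026535e-04 -9.59084031e-01 -2.83121542e-01  8.07055121e+01]
 [ 9.99999749e-01  7.96091050e-05 -7.04214607e-04 -1.04741145e+00]
 [ 6.97940036e-04 -2.83121557e-01  9.59083780e-01 -1.71152792e+02]
 [ 0.00000000e+00  0.00000000e+00  0.00000000e+00  1.00000000e+00]]
```

View pics/scene0.png

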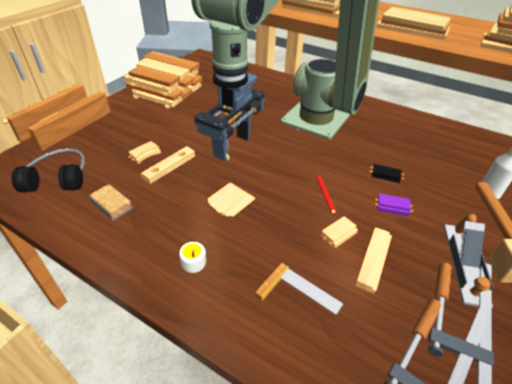

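View pics/side0.png

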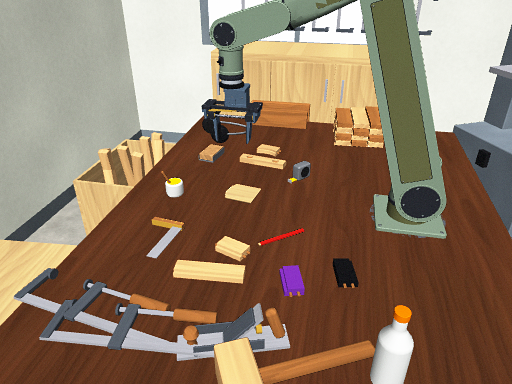

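View pics/wrist0.png

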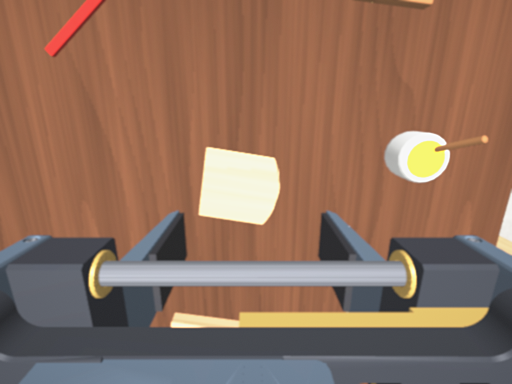

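```bash
cat >> h.py <<'E'
def Twc(f):
    if 'rvec' in f and f['rvec'] is not None:
        R=cv2.Rodrigues(np.array(f['rvec'],float))[0]; t=np.array(f['tvec'],float)
        return R.T, -R.T@t
    s=f['s']; from scipy.spatial.transform import Rotation as Ro
    R=Ro.from_euler('xyz',s['ee_rot'],degrees=True).as_matrix(); T=np.array(f['tool_from_camera'])
    return R@T[:3,:3], R@T[:3,3]+s['ee_pos']
def ortho(f,z,x0,x1,y0,y1,ppm):
    # image: up = +x, left=+y
    R,c=Twc(f); W=int((y1-y0)*ppm);H=int((x1-x0)*ppm)
    u,v=np.meshgrid(np.arange(W),np.arange(H))
    X=x1-v/ppm; Y=y1-u/ppm
    P=np.stack([X,Y,np.full_like(X,z)],-1)-c
    q=P@R  # R^T p
    mx=(f['fx']*q[...,0]/q[...,2]+f['cx']).astype(np.float32); my=(f['fy']*q[...,1]/q[...,2]+f['cy']).astype(np.float32)
    return cv2.remap(np.ascontiguousarray(f['color'][:,:,::-1]),mx,my,cv2.INTER_LINEAR)
def grid(im,x0,x1,y0,y1,ppm,step):
    for x in range(int(np.ceil(x0/step))*step,int(x1)+1,step):
        v=int((x1-x)*ppm); cv2.line(im,(0,v),(im.shape[1],v),(255,255,0),1); cv2.putText(im,str(x),(2,v-2),0,.4,(255,255,255),1)
    for y in range(int(np.ceil(y0/step))*step,int(y1)+1,step):
        u=int((y1-y)*ppm); cv2.line(im,(u,0),(u,im.shape[0]),(255,255,0),1); cv2.putText(im,str(y),(u+2,10),0,.4,(255,255,255),1)
    return im
def cloud(f):
    R,c=Twc(f); d=f['range_z'].astype(float); v,u=np.indices(d.shape)
    p=np.stack([(u-f['cx'])/f['fx']*d,(v-f['cy'])/f['fy']*d,d],-1)
    w=p@R.T+c; w[d==0]=np.nan; return w
E
python3 - <<'E'
from h import *
for n in ('scene','side'):
    f=pickle.load(open(f'pics/{n}0.pkl','rb'))
    a=(250,850,-420,420,0.9)
    cv2.imwrite(f'pics/o_{n}.png',grid(ortho(f,20,*a),*a,100))
E
```

```text
(no output)
```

View pics/o_scene.png

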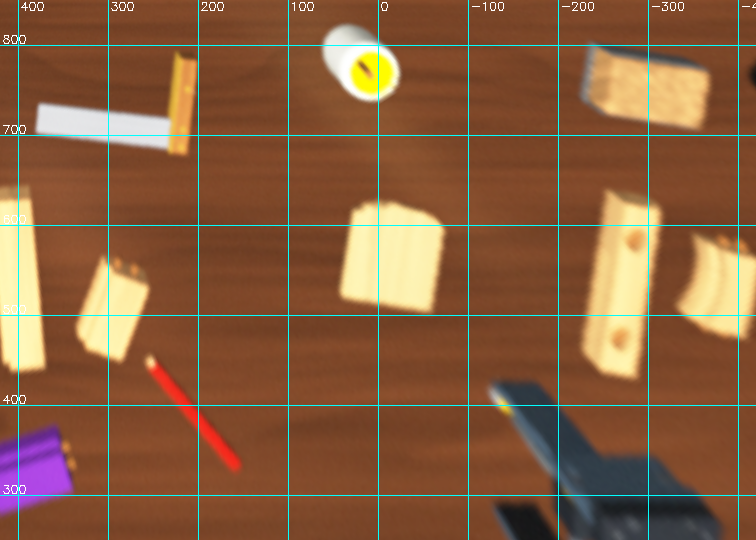

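View pics/o_side.png

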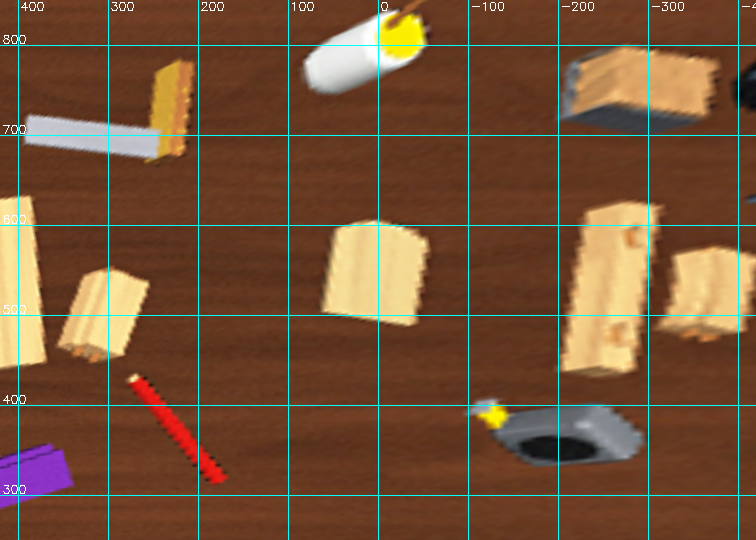

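```bash
python3 - <<'E'
from h import *
f=pickle.load(open('pics/wrist0.pkl','rb'))
a=(480,800,-200,200,2)
cv2.imwrite(f'pics/o_w0.png',grid(ortho(f,6,*a),*a,50)[:600,:800])
w=cloud(f)
# panel pixels
m=(w[...,2]>3)&(w[...,2]<12)&(abs(w[...,1])<110)&(w[...,0]>470)&(w[...,0]<680)
hsv=cv2.cvtColor(f['color'],cv2.COLOR_RGB2HSV)
m2=m&(hsv[...,2]>190)
n,l,st,ce=cv2.connectedComponentsWithStats(m2.astype(np.uint8)); i=1+np.argmax(st[1:,4]); print(st[i],np.nanmedian(w[l==i][:,2]))
P=w[l==i][:,:2].astype(np.float32); print(cv2.minAreaRect(P))
# pot/brush
for n2 in('scene','side','wrist'):
    g=pickle.load(open(f'pics/{n2}0.pkl','rb'));q=cloud(g).reshape(-1,3)
    k=(q[:,0]>680)&(q[:,0]<860)&(abs(q[:,1]-20)<100)&(q[:,2]>15)&(q[:,2]<150)
    q=q[k];print(n2,len(q))
    for lo in range(15,120,10):
        z=q[(q[:,2]>=lo)&(q[:,2]<lo+10)]
        if len(z): print(lo,len(z),z.min(0).round(),z.max(0).round())
E
```

```text
[ 199  147   81   77 4932] 6.42893857044686
((556.0834350585938, -23.916412353515625), (100.85652923583984, 109.84163665771484), 81.07341003417969)
scene 624
15 69 [766.   5.  15.] [818.  55.  25.]
25 56 [777.   8.  25.] [818.  56.  35.]
35 68 [774.   3.  35.] [818.  56.  45.]
45 392 [759.  -5.  45.] [818.  55.  55.]
55 13 [774.   8.  55.] [810.  47.  64.]
65 5 [802.  39.  65.] [808.  47.  75.]
75 3 [803.  48.  78.] [809.  49.  81.]
85 5 [806.  47.  85.] [813.  52.  93.]
95 13 [809.  50.  97.] [815.  56. 104.]
side 282
15 48 [754.   6.  16.] [809.  61.  25.]
25 42 [755.  20.  26.] [807.  60.  35.]
35 47 [755.   6.  35.] [812.  60.  45.]
45 115 [755.   1.  45.] [814.  60.  53.]
55 8 [795.  37.  58.] [802.  48.  65.]
65 6 [800.  41.  65.] [807.  50.  74.]
75 6 [801.  48.  80.] [812.  57.  83.]
85 6 [804.  52.  86.] [811.  57.  94.]
95 4 [809.  52.  96.] [815.  55. 101.]
wrist 2738
15 168 [755.  -3.  15.] [786.  56.  25.]
25 180 [755.  -3.  25.] [789.  56.  35.]
35 213 [755.  -4.  35.] [791.  56.  45.]
45 1822 [755.  -5.  45.] [815.  55.  55.]
55 57 [794.  36.  55.] [801.  46.  65.]
65 63 [796.  38.  65.] [804.  49.  75.]
75 75 [798.  43.  75.] [806.  53.  85.]
85 79 [803.  45.  85.] [811.  55.  95.]
95 81 [806.  48.  95.] [814.  57. 102.]
```

View pics/o_w0.png

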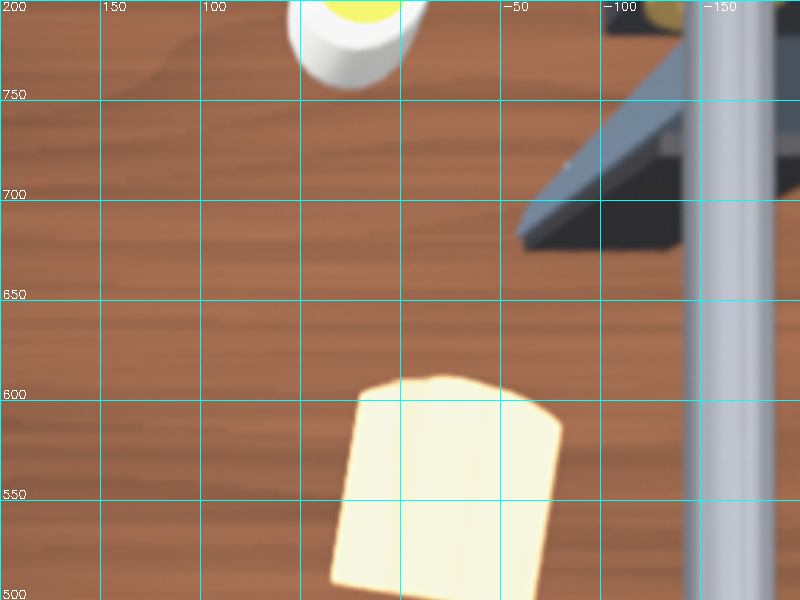

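Request:
{"op": "servo_tool", "data": {"plan": [[[-400,-25,0,0,0,0,1],[-400,-25,0,0,0,0,1],[-400,-25,0,0,0,0,1],[-400,-25,0,0,0,0,1],[-400,-25,0,0,0,0,1],[-400,-25,0,0,0,0,1],[-400,-25,0,0,0,0,1],[-400,-25,0,0,0,0,1],[-400,-25,0,0,0,0,1],[-400,-25,0,0,0,0,1]]]}}

```text
time_s: 1.15
ee_pos: [549.4, -400.9, 212.9]
ee_rot: [-179.9, -0.1, 89.9]
force: [0.1, 1.1, 0.4]
gripper_width: 91.4
```

```bash
python3 - <<'E'
from h import *
f=grab('wrist','w1'); print(f['s']['time_s'],f['s']['ee_pos'],f['s']['ee_rot'])
a=(420,690,-460,-200,2)
cv2.imwrite(f'pics/o_w1.png',grid(ortho(f,22,*a),*a,50)[:600,:800])
E
```

```text
1.15 [ 549.37059827 -400.87701349  212.89209142] [-1.79938758e+02 -8.56914065e-02  8.98665763e+01]
```

View pics/w1.png

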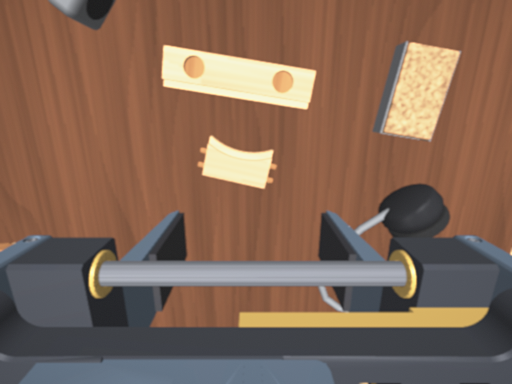

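View pics/o_w1.png

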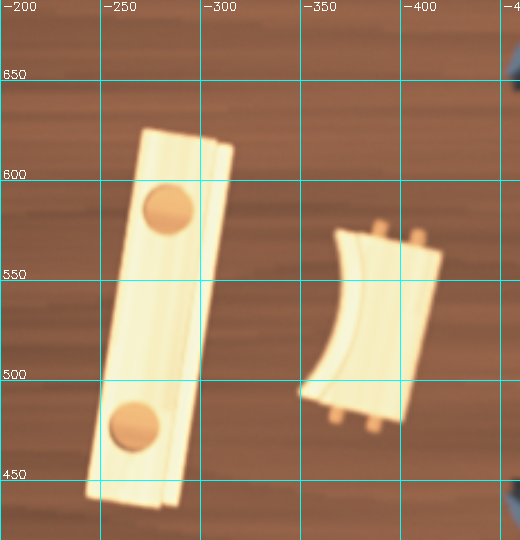

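Request:
{"op": "servo_tool", "data": {"plan": [[[121,-19,140,0,0,1.722,0.9],[121,-19,140,0,0,1.722,0.9],[121,-19,140,0,0,1.722,0.9],[121,-19,140,0,0,1.722,0.9],[121,-19,140,0,0,1.722,0.9],[121,-19,140,0,0,1.722,0.9],[121,-19,140,0,0,1.722,0.9],[121,-19,140,0,0,1.722,0.9],[121,-19,140,0,0,1.722,0.9],[121,-19,140,0,0,1.722,0.9],[121,-19,140,0,0,1.722,0.9],[121,-19,140,0,0,1.722,0.9],[121,-19,140,0,0,1.722,0.9],[121,-19,180,0,0,1.722,0.9],[121,-19,200,0,0,1.722,0.9],[121,-19,209,0,0,1.722,0.9],[121,-19,209,0,0,1.722,0.9],[121,-19,209,0,0,1.722,0.9]]]}}

```text
time_s: 3.0
ee_pos: [531.9, -279.0, 5.9]
ee_rot: [180.0, -0.1, -8.6]
force: [-0.4, -0.4, -0.5]
gripper_width: 82.2
```

```bash
python3 - <<'E'
from h import *
f=grab('side','s1'); print(f['s']['time_s'],f['s']['ee_pos'],f['s']['ee_rot'],f['s']['qpos'],f['s']['force'])
cv2.imwrite('pics/s1c.png',cv2.resize(f['color'][100:230,170:350,::-1],None,fx=4,fy=4))
E
```

```text
3.0 [ 531.87507773 -278.96773602    5.94313198] [ 1.79968724e+02 -1.01042703e-01 -8.59906636e+00] [-2.87771692e+01  3.17313785e+01  1.01111893e+02  7.51056755e-03
  4.70510997e+01  6.98168126e+01] [-0.40761258 -0.3775882  -0.45669255]
```

View pics/s1c.png

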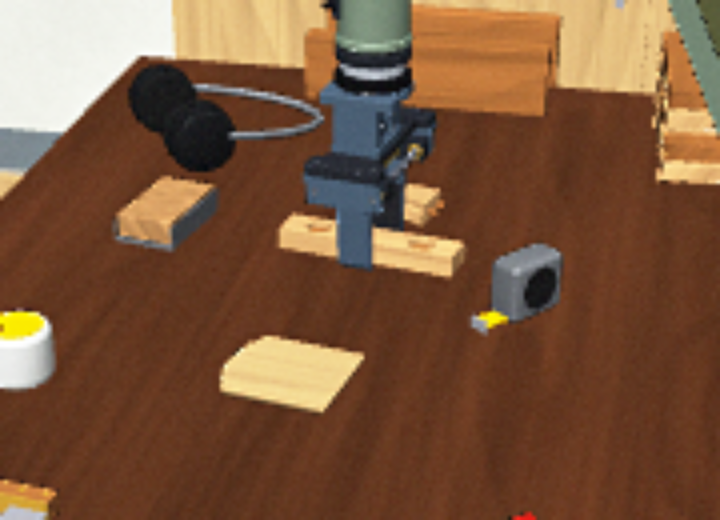

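Request:
{"op": "servo_tool", "data": {"plan": [[[0,0,2,0,0,0,0.9],[0,0,2,0,0,0,0.3],[0,0,2,0,0,0,0.3],[0,0,2,0,0,0,0.3],[0,0,2,0,0,0,0.3],[0,0,2,0,0,0,0.3]]], "squeeze": 25}}

```text
time_s: 3.65
ee_pos: [531.1, -279.1, 3.0]
ee_rot: [180.0, -0.0, -8.7]
force: [-0.4, -0.9, 0.9]
gripper_width: 44.9
```

Request:
{"op": "servo_tool", "data": {"plan": [[[0,0,-30,0,0,0,0.3],[0,0,-60,0,0,0,0.3],[-2,-45,-60,0,0,0.005,0.3],[-3,-90,-60,0,0,0.005,0.3],[-5,-135,-60,0,0,0.005,0.3],[-7,-180,-60,0,0,0.005,0.3],[-8,-225,-60,0,0,0.005,0.3],[-10,-270,-60,0,0,0.005,0.3],[-12,-315,-60,0,0,0.005,0.3],[-13,-345,-60,0,0,0.005,0.3],[-13,-358.5,-60,0,0,0.005,0.3],[-13,-358.5,-40,0,0,0.005,0.3],[-13,-358.5,-15,0,0,0.005,0.3],[-13,-358.5,-4,0,0,0.005,0.3],[-13,-358.5,-1,0,0,0.005,0.3],[-13,-358.5,-0.5,0,0,0.005,0.3],[-13,-358.5,-0.5,0,0,0.005,0.3]]]}}

```text
time_s: 5.35
ee_pos: [573.0, 77.0, 4.2]
ee_rot: [-180.0, -0.1, -9.0]
force: [0.5, -0.4, -0.5]
gripper_width: 44.9
```

Request:
{"op": "servo_tool", "data": {"plan": [[[0,0,0,0,0,0,0.66],[0,0,0,0,0,0,0.66],[0,0,0,0,0,0,0.66],[0,0,-30,0,0,0,0.66],[0,0,-70,0,0,0,0.66],[3,50,-70,0,0,0,0.9],[6,100,-70,0,0,0,0.9],[9,150,-70,0,0,0,0.9],[12,200,-70,0,0,0,0.9],[15,250,-70,0,0,0.065,0.9],[18,300,-70,0,0,0.065,0.9],[21,350,-70,0,0,0.065,0.9],[24,400,-70,0,0,0.065,0.9],[26,440,-70,0,0,0.065,0.9],[28,471,-70,0,0,0.065,0.9],[28,471,-40,0,0,0.065,0.9],[28,471,-15,0,0,0.065,0.9],[28,471,-3,0,0,0.065,0.9],[28,471,0,0,0,0.065,0.9],[28,471,0,0,0,0.065,0.9]]]}}

```text
time_s: 7.35
ee_pos: [527.0, -392.2, 3.8]
ee_rot: [180.0, -0.0, -12.6]
force: [0.4, -0.4, -0.3]
gripper_width: 82.3
```

```bash
python3 - <<'E'
from h import *
f=grab('side','s2'); print(f['s']['time_s'],f['s']['ee_pos'],f['s']['ee_rot'],f['s']['qpos'],f['s']['force'])
cv2.imwrite('pics/s2c.png',cv2.resize(f['color'][100:230,170:350,::-1],None,fx=4,fy=4))
E
```

```text
7.35 [ 526.95308823 -392.15749678    3.75099294] [ 1.79991768e+02 -2.40659593e-02 -1.26472104e+01] [-3.76610987e+01  3.58857192e+01  9.28074591e+01  3.48145179e-03
  5.12815324e+01  6.49839365e+01] [ 0.40224372 -0.38117836 -0.31264919]
```

View pics/s2c.png

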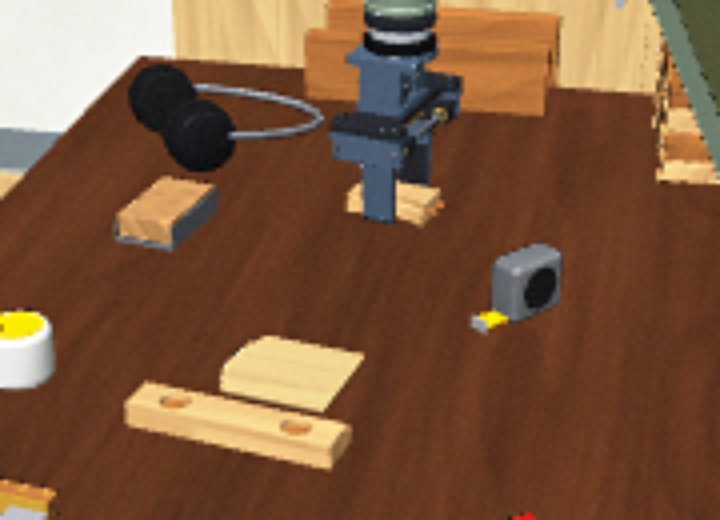

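Request:
{"op": "servo_tool", "data": {"plan": [[[0,0,0,0,0,0,0.25],[0,0,0,0,0,0,0.25],[0,0,0,0,0,0,0.25],[0,0,0,0,0,0,0.25],[0,0,0,0,0,0,0.25],[0,0,-30,0,0,0,0.25],[0,0,-70,0,0,0,0.25]]]}}

```text
time_s: 8.1
ee_pos: [525.0, -391.1, 71.7]
ee_rot: [-179.8, 0.3, -12.7]
force: [0.5, -0.7, -0.3]
gripper_width: 41.6
```

Request:
{"op": "servo_tool", "data": {"plan": [[[5,-37,0,0,0,-0.14,0.25],[10,-74,0,0,0,-0.28,0.25],[15,-111,0,0,0,-0.42,0.25],[20,-148,0,0,0,-0.56,0.25],[25,-185,0,0,0,-0.7,0.25],[30,-222,0,0,0,-0.84,0.25],[35,-259,0,0,0,-0.98,0.25],[40,-296,0,0,0,-1.12,0.25],[45,-333,0,0,0,-1.26,0.25],[50,-360,0,0,0,-1.4,0.25],[53,-373,0,0,0,-1.54,0.25],[53,-373,0,0,0,-1.636,0.25],[53,-373,0,0,0,-1.636,0.25],[53,-373,30,0,0,-1.636,0.25],[53,-373,55,0,0,-1.636,0.25],[53,-373,66,0,0,-1.636,0.25],[53,-373,69,0,0,-1.636,0.25],[53,-373,69.5,0,0,-1.636,0.25],[53,-373,69.5,0,0,-1.636,0.25]]]}}

```text
time_s: 10.0
ee_pos: [658.0, -40.2, 6.0]
ee_rot: [-179.8, 0.0, 80.9]
force: [-6.7, 0.2, 11.2]
gripper_width: 41.5
```

```bash
python3 - <<'E'
from h import *
f=grab('side','s3'); print(f['s']['time_s'],f['s']['ee_pos'],f['s']['ee_rot'],f['s']['force'])
cv2.imwrite('pics/s3c.png',cv2.resize(f['color'][100:230,150:330,::-1],None,fx=4,fy=4))
E
```

```text
10.0 [658.02878198 -40.24393084   5.96964443] [-1.79770609e+02  1.50680152e-02  8.09020666e+01] [-6.72520251  0.18021469 11.1680799 ]
```

View pics/s3c.png

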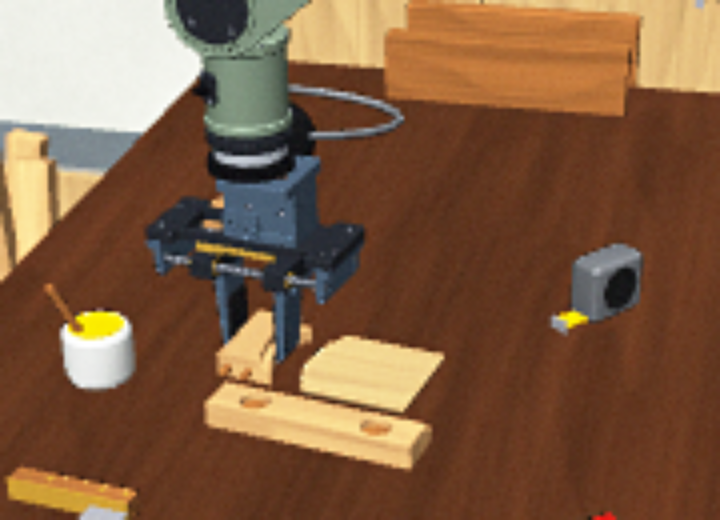

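Request:
{"op": "servo_tool", "data": {"plan": [[[0,0,0,0,0,0,0.62],[0,0,0,0,0,0,0.62],[0,0,0,0,0,0,0.62],[0,0,-40,0,0,0,0.62],[0,0,-90,0,0,0,0.62],[40,-25,-110,0,0,0,0.9],[80,-50,-130,0,0,0,0.9],[120,-75,-150,0,0,0,0.9],[160,-100,-170,0,0,0,0.9],[200,-125,-190,0,0,0,0.9],[235,-150,-205,0,0,0,0.9],[266,-174,-210,0,0,0,0.9],[266,-174,-210,0,0,0,0.9],[266,-174,-210,0,0,0,0.9]]]}}

```text
time_s: 11.45
ee_pos: [529.4, 250.3, 213.9]
ee_rot: [180.0, 0.0, 81.2]
force: [0.1, -0.1, 0.4]
gripper_width: 82.3
```

```bash
python3 - <<'E'
from h import *
f=grab('wrist','w2'); print(f['s']['time_s'],f['s']['ee_pos'],f['s']['ee_rot'])
a=(400,670,220,470,2)
cv2.imwrite(f'pics/o_w2.png',grid(ortho(f,22,*a),*a,50)[:600,:800])
f=grab('side','s4')
cv2.imwrite('pics/s4c.png',cv2.resize(f['color'][130:330,140:340,::-1],None,fx=3,fy=3))
E
```

```text
11.45 [529.36545986 250.28649431 213.94636326] [1.79962234e+02 2.66338033e-02 8.11576312e+01]
```

View pics/w2.png

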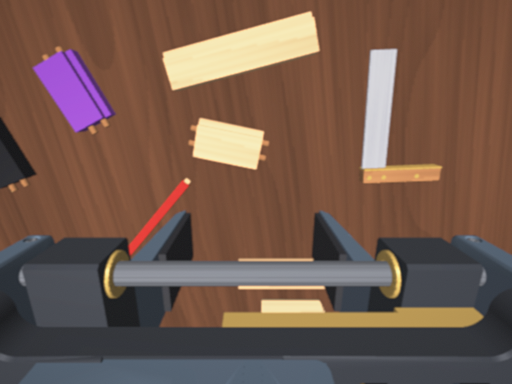

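View pics/o_w2.png

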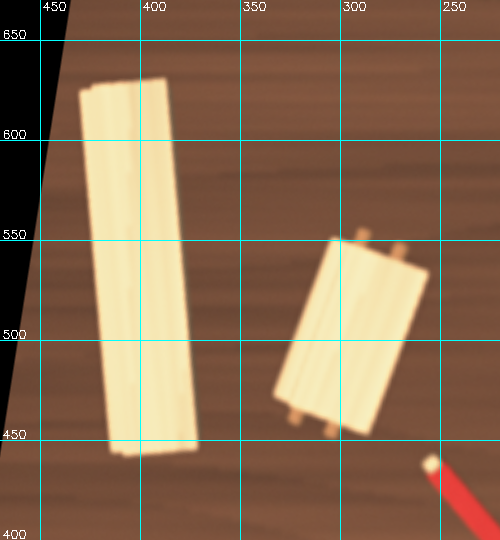

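View pics/s4c.png

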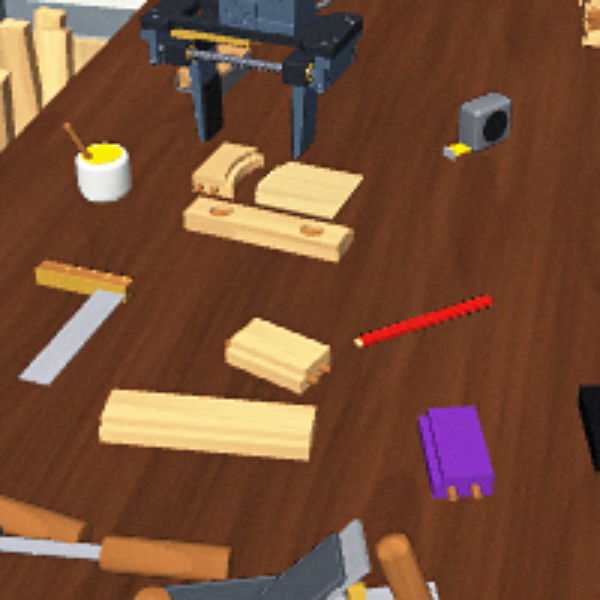

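```bash
python3 - <<'E'
from h import *
f=pickle.load(open('pics/w2.pkl','rb'))
c=f['color'][5:175,150:330,::-1]
cv2.imwrite('pics/w2c.png',cv2.resize(c,None,fx=4,fy=4,interpolation=cv2.INTER_CUBIC))
w=cloud(f)
for z,nm in((w,'a'),):
    k=(w[...,1]>230)&(w[...,1]<450)&(w[...,0]>440)&(w[...,0]<650)&(w[...,2]>5)&(w[...,2]<40)
    m=np.zeros(k.shape,np.uint8); m[k]=1
    n,l,st,ce=cv2.connectedComponentsWithStats(m)
    for i in range(1,n):
        if st[i,4]<800: continue
        p=w[l==i]; top=p[p[:,2]>18][:,:2]; low=p[(p[:,2]>10)&(p[:,2]<17)][:,:2]
        print(st[i],'top',cv2.minAreaRect(top.astype(np.float32)),'mean',top.mean(0),'low',len(low),low.mean(0), 'all',cv2.minAreaRect(p[:,:2].astype(np.float32)))
E
```

```text
[ 163   12  157   79 6355] top ((537.0231323242188, 397.90625), (185.1863250732422, 37.450714111328125), 5.016689777374268) mean [538.77292947 398.09924057] low 978 [536.88358129 416.50652417] all ((536.653076171875, 401.97265625), (185.19442749023438, 45.79121780395508), 4.9178385734558105)
[ 189  118   80   51 2689] top ((501.24871826171875, 290.99658203125), (42.217018127441406, 85.95140075683594), 69.3807373046875) mean [501.33205705 291.51918387] low 573 [508.64958824 309.36663388] all ((502.650146484375, 294.695556640625), (50.216068267822266, 105.83428192138672), 69.52911376953125)
```

View pics/w2c.png

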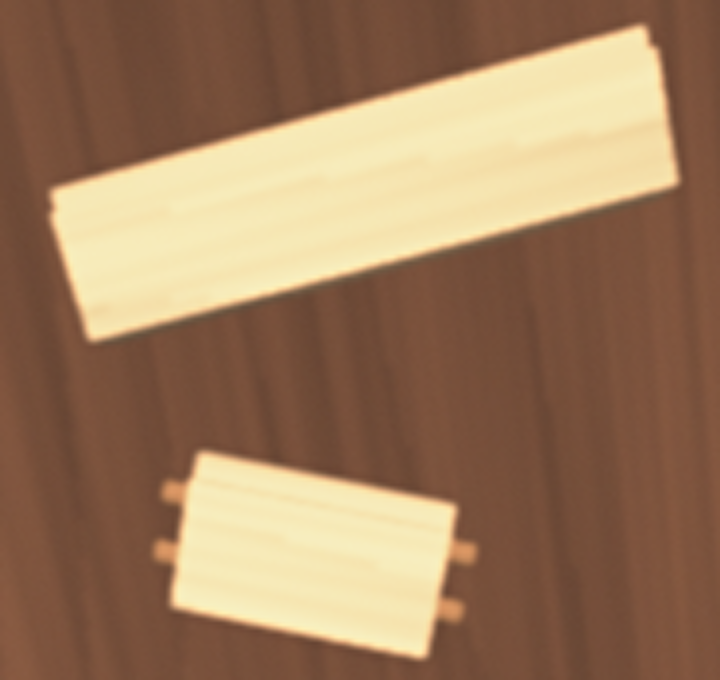

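Request:
{"op": "servo_tool", "data": {"plan": [[[40,-33,50,0,0,-0.14,0.9],[40,-33,100,0,0,-0.28,0.9],[40,-33,140,0,0,-0.42,0.9],[40,-33,140,0,0,-0.56,0.9],[40,-33,140,0,0,-0.7,0.9],[40,-33,140,0,0,-0.84,0.9],[40,-33,140,0,0,-0.98,0.9],[40,-33,140,0,0,-1.12,0.9],[40,-33,140,0,0,-1.26,0.9],[40,-33,140,0,0,-1.369,0.9],[40,-33,140,0,0,-1.369,0.9],[40,-33,180,0,0,-1.369,0.9],[40,-33,200,0,0,-1.369,0.9],[40,-33,209,0,0,-1.369,0.9],[40,-33,210.5,0,0,-1.369,0.9],[40,-33,210.5,0,0,-1.369,0.9]]]}}

```text
time_s: 13.15
ee_pos: [503.9, 294.4, 3.9]
ee_rot: [180.0, 0.0, 159.4]
force: [0.3, 0.6, -0.0]
gripper_width: 81.9
```

```bash
python3 - <<'E'
from h import *
f=grab('side','s5'); print(f['s']['time_s'],f['s']['ee_pos'],f['s']['ee_rot'],f['s']['force'])
cv2.imwrite('pics/s5c.png',cv2.resize(f['color'][130:330,140:340,::-1],None,fx=3,fy=3))
E
```

```text
13.15 [503.91965767 294.44936706   3.90656072] [1.79957402e+02 4.04555339e-02 1.59418941e+02] [ 0.33793127  0.61121108 -0.00405117]
```

View pics/s5c.png

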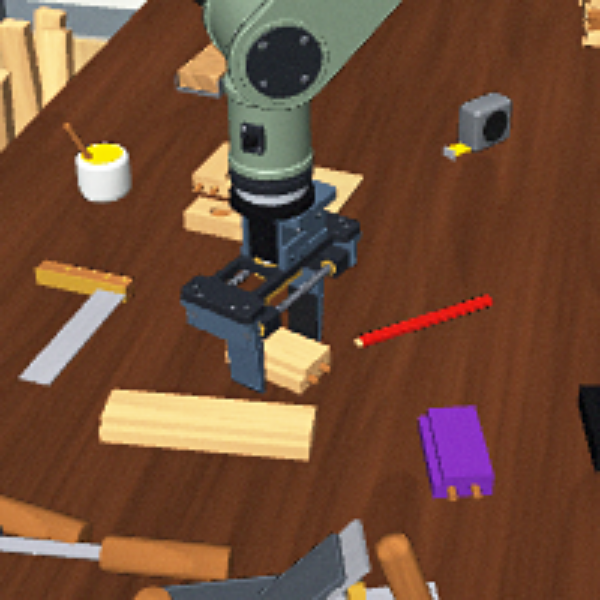

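Straddling the light rail. Close and lift.

Request:
{"op": "servo_tool", "data": {"plan": [[[0,0,0,0,0,0,0.3],[0,0,0,0,0,0,0.3],[0,0,0,0,0,0,0.3],[0,0,0,0,0,0,0.3],[0,0,0,0,0,0,0.3],[0,0,-35,0,0,0,0.3],[0,0,-80,0,0,0,0.3],[0,0,-80,0,0,0,0.3]]]}}

```text
time_s: 14.0
ee_pos: [506.8, 296.5, 89.2]
ee_rot: [179.5, 0.4, 159.5]
force: [-0.3, 0.5, -0.6]
gripper_width: 49.6
```

Request:
{"op": "servo_tool", "data": {"plan": [[[-5,-30,0,0,0,0.14,0.3],[-11,-60,0,0,0,0.28,0.3],[-16,-90,0,0,0,0.42,0.3],[-21,-120,0,0,0,0.56,0.3],[-27,-150,0,0,0,0.7,0.3],[-32,-180,0,0,0,0.84,0.3],[-37,-210,0,0,0,0.98,0.3],[-43,-240,0,0,0,1.12,0.3],[-48,-270,0,0,0,1.26,0.3],[-53.5,-290,0,0,0,1.369,0.3],[-53.5,-301.5,0,0,0,1.369,0.3],[-53.5,-301.5,0,0,0,1.369,0.3],[-53.5,-301.5,35,0,0,1.369,0.3],[-53.5,-301.5,60,0,0,1.369,0.3],[-53.5,-301.5,73,0,0,1.369,0.3],[-53.5,-301.5,78,0,0,1.369,0.3],[-53.5,-301.5,79,0,0,1.369,0.3],[-53.5,-301.5,79,0,0,1.369,0.3]]]}}

```text
time_s: 15.8
ee_pos: [448.3, -6.2, 4.9]
ee_rot: [179.9, -0.0, 81.1]
force: [0.2, -1.1, -1.1]
gripper_width: 49.9
```

```bash
python3 - <<'E'
from h import *
f=grab('side','s6'); print(f['s']['time_s'],f['s']['ee_pos'],f['s']['ee_rot'],f['s']['force'])
cv2.imwrite('pics/s6c.png',cv2.resize(f['color'][130:330,140:340,::-1],None,fx=3,fy=3))
E
```

```text
15.8 [448.32686738  -6.23662469   4.861571  ] [ 1.79929775e+02 -1.23881953e-02  8.11322243e+01] [ 0.16219188 -1.06736515 -1.10582909]
```

View pics/s6c.png

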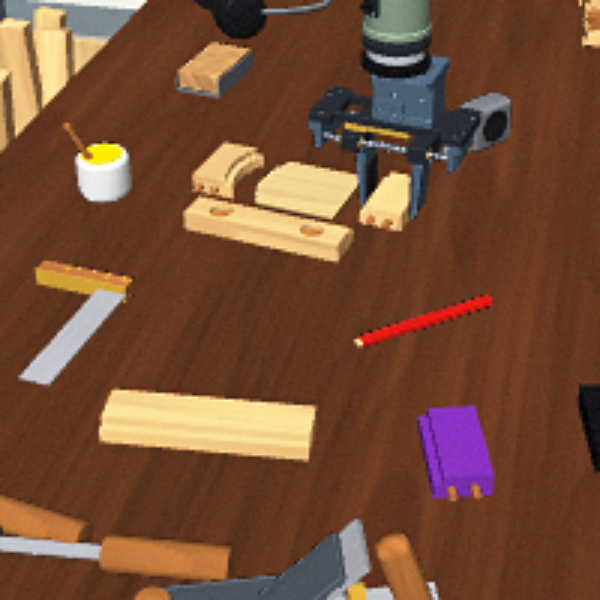

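```bash
python3 - <<'E'
from h import *
for n in('scene','side'):
    w=cloud(pickle.load(open(f'pics/{n}0.pkl','rb'))).reshape(-1,3)
    k=(w[:,0]>470)&(w[:,0]<610)&(w[:,1]>430)&(w[:,1]<520)&(w[:,2]>12)
    print(k.sum(), w[k].min(0) if k.any() else 0, w[k].max(0) if k.any() else 0)
E
```

```text
0 0 0
4 [596.4191242  430.48962151  12.22402532] [609.62485002 431.82588213  15.37588727]
```

Request:
{"op": "servo_tool", "data": {"plan": [[[0,0,0,0,0,0,0.69],[0,0,0,0,0,0,0.69],[0,0,0,0,0,0,0.69],[0,0,-40,0,0,0,0.69],[0,0,-85,0,0,0,0.69]]]}}

```text
time_s: 16.35
ee_pos: [446.3, -6.7, 89.4]
ee_rot: [-179.8, 0.0, 81.1]
force: [0.5, 0.0, -0.6]
gripper_width: 62.8
```

Request:
{"op": "servo_tool", "data": {"plan": [[[42,2,0,0,0,0.13,0.9],[84,5,0,0,0,0.27,0.9],[126,7,0,0,0,0.4,0.9],[168,10,0,0,0,0.53,0.9],[210,12,0,0,0,0.67,0.9],[252,15,0,0,0,0.8,0.9],[294,17,0,0,0,0.93,0.9],[336,20,0,0,0,1.06,0.9],[378,22,0,0,0,1.2,0.9],[405,25,0,0,0,1.329,0.9],[418,25,0,0,0,1.329,0.9],[418,25,0,0,0,1.329,0.9],[418,25,40,0,0,1.329,0.9],[418,25,70,0,0,1.329,0.9],[418,25,83,0,0,1.329,0.9],[418,25,86,0,0,1.329,0.9],[418,25,86,0,0,1.329,0.9]]]}}

```text
time_s: 18.05
ee_pos: [537.8, 401.9, 4.2]
ee_rot: [-180.0, -0.0, 4.9]
force: [-0.1, -0.0, 0.5]
gripper_width: 82.2
```

```bash
python3 - <<'E'
from h import *
f=grab('side','s7'); print(f['s']['time_s'],f['s']['ee_pos'],f['s']['ee_rot'],f['s']['force'])
cv2.imwrite('pics/s7c.png',cv2.resize(f['color'][130:330,140:340,::-1],None,fx=3,fy=3))
E
```

```text
18.05 [537.81862339 401.86407652   4.19967401] [-1.79987034e+02 -4.03524257e-02  4.91068888e+00] [-0.14465955 -0.02353444  0.4813246 ]
```

View pics/s7c.png

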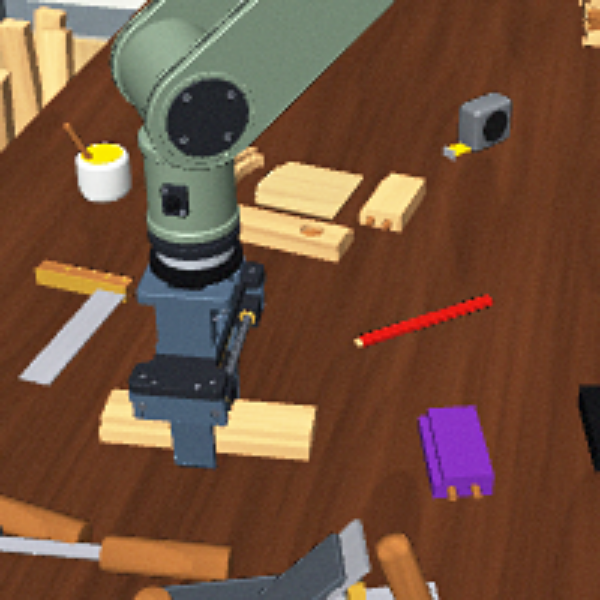

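Request:
{"op": "servo_tool", "data": {"plan": [[[0,0,0,0,0,0,0.3],[0,0,0,0,0,0,0.3],[0,0,0,0,0,0,0.3],[0,0,0,0,0,0,0.3],[0,0,0,0,0,0,0.3],[0,0,-35,0,0,0,0.3],[0,0,-80,0,0,0,0.3],[0,0,-80,0,0,0,0.3]]]}}

```text
time_s: 18.9
ee_pos: [540.8, 405.0, 90.0]
ee_rot: [-179.6, -0.6, 4.9]
force: [1.1, 0.2, -1.0]
gripper_width: 44.5
```

Request:
{"op": "servo_tool", "data": {"plan": [[[-4,40,0,0,0,0.02,0.3],[-8,86,0,0,0,0.04,0.3],[-11,132,0,0,0,0.06,0.3],[-15,178,0,0,0,0.08,0.3],[-18,224,0,0,0,0.1,0.3],[-22,270,0,0,0,0.12,0.3],[-25,316,0,0,0,0.15,0.3],[-29,362,0,0,0,0.17,0.3],[-33,408,0,0,0,0.19,0.3],[-36,454,0,0,0,0.21,0.3],[-40,495,0,0,0,0.242,0.3],[-42,526,0,0,0,0.242,0.3],[-42,526,0,0,0,0.242,0.3],[-42,526,35,0,0,0.242,0.3],[-42,526,60,0,0,0.242,0.3],[-42,526,73,0,0,0.242,0.3],[-42,526,78,0,0,0.242,0.3],[-42,526,79,0,0,0.242,0.3],[-42,526,79,0,0,0.242,0.3]]]}}

```text
time_s: 20.8
ee_pos: [541.4, -125.2, 5.3]
ee_rot: [180.0, -0.1, -8.9]
force: [0.2, -0.7, -1.0]
gripper_width: 45.1
```

```bash
python3 - <<'E'
from h import *
f=grab('side','s8'); print(f['s']['time_s'],f['s']['ee_pos'],f['s']['ee_rot'],f['s']['force'])
cv2.imwrite('pics/s8c.png',cv2.resize(f['color'][130:330,140:340,::-1],None,fx=3,fy=3))
E
```

```text
20.8 [ 541.40393026 -125.21740044    5.25081005] [ 1.79993246e+02 -1.09813220e-01 -8.92738321e+00] [ 0.18217557 -0.65026718 -1.01273806]
```

View pics/s8c.png

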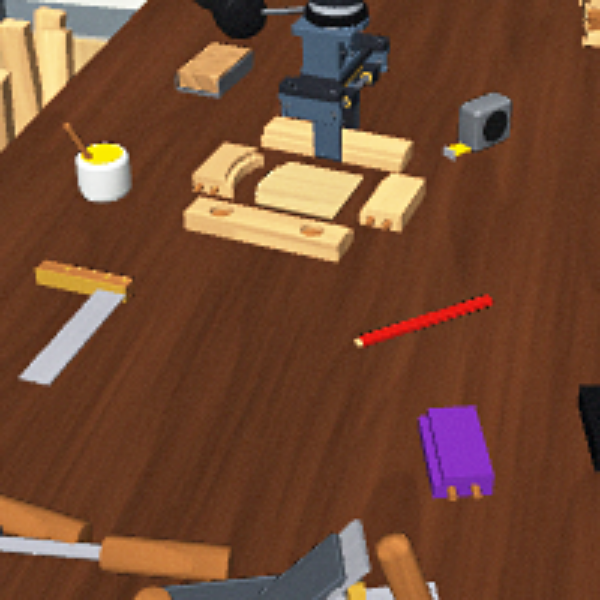

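Request:
{"op": "servo_tool", "data": {"plan": [[[0,0,0,0,0,0,0.66],[0,0,0,0,0,0,0.66],[0,0,0,0,0,0,0.66],[0,0,-40,0,0,0,0.66],[0,0,-85,0,0,0,0.66],[-25,-20,-130,0,0,0,0.66],[-50,-45,-175,0,0,0,0.66],[-75,-65,-220,0,0,0,0.66],[-95,-86,-260,0,0,0,0.66],[-95,-86,-295,0,0,0,0.66],[-95,-86,-295,0,0,0,0.66],[-95,-86,-295,0,0,0,0.66]]]}}

```text
time_s: 22.05
ee_pos: [460.3, -25.4, 300.7]
ee_rot: [-180.0, -0.2, -8.9]
force: [-0.4, -0.8, -0.8]
gripper_width: 60.0
```

```bash
cat > chk.py <<'E'
from h import *
f=grab('wrist','w3'); print(f['s']['time_s'],f['s']['ee_pos'],f['s']['ee_rot'])
w=cloud(f)
def comp(zlo,zhi):
    k=(w[...,1]>-200)&(w[...,1]<150)&(w[...,0]>390)&(w[...,0]<730)&(w[...,2]>zlo)&(w[...,2]<zhi)
    n,l,st,ce=cv2.connectedComponentsWithStats(k.astype(np.uint8),connectivity=4)
    for i in range(1,n):
        if st[i,4]<400: continue
        p=w[l==i]; print(st[i],np.median(p[:,2]).round(1),cv2.minAreaRect(p[:,:2].astype(np.float32)))
comp(3.2,40); print(); comp(18,30)
f=grab('side','s9');f=grab('scene','sc9')
E
python3 chk.py
```

```text
22.05 [460.25438808 -25.42699815 300.7206096 ] [-179.99234091   -0.19919086   -8.91816278]
[ 204   13   72   42 2287] 21.8 ((652.1544189453125, -36.33466339111328), (105.8371353149414, 51.42842483520508), 81.09419250488281)
[ 157   36   40  125 3887] 21.7 ((572.6365966796875, 76.70255279541016), (46.06587219238281, 184.82376098632812), 81.1379623413086)
[ 290   36   37  125 3792] 22.1 ((540.3494262695312, -125.53152465820312), (45.57712936401367, 185.36688232421875), 81.1594467163086)
[ 211   66   64   72 4199] 6.4 ((555.678466796875, -24.440135955810547), (100.08575439453125, 109.84249114990234), 80.84503936767578)
[ 212  155   62   31 1648] 22.0 ((447.6300048828125, -6.670806884765625), (104.5494155883789, 49.03038787841797), 81.150146484375)

[ 210   13   59   33 1652] 22.3 ((656.7880859375, -36.73017120361328), (85.15482330322266, 42.12929916381836), 81.07085418701172)
[ 157   36   34  125 2609] 22.3 ((573.3075561523438, 80.79864501953125), (37.959842681884766, 184.7986297607422), 80.99931335449219)
[ 296   36   31  125 3015] 22.4 ((540.2968139648438, -129.58287048339844), (37.551021575927734, 184.20169067382812), 81.05728149414062)
[ 217  161   52   25 1243] 22.4 ((443.6590881347656, -6.370708465576172), (85.9484634399414, 41.13410186767578), 81.24199676513672)
```

View pics/w3.png

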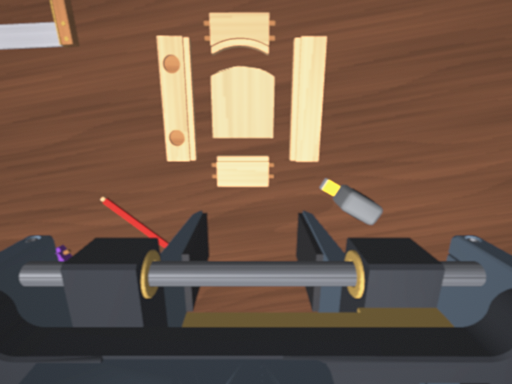

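View pics/sc9.png

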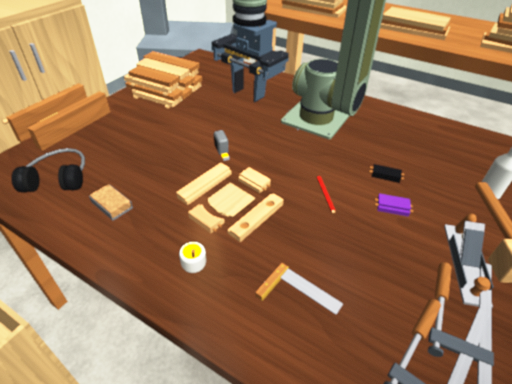

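```bash
python3 -c "
from workcell import *
print(job_done())"
```

```text
the job is handed in; nothing more can be done
None
```

The four frame parts are laid out around the panel and the job is handed in, at about 22 s of the 90 s allowed. I picked and placed the hinge stile, curved rail, straight rail and plain stile in that order, one grasp each, with every rebate facing the panel.

The last wrist-camera depth check gave these positions in the panel's frame:

| Part | x (mm) | y (mm) | Allowed |
|---|---|---|---|
| Hinge stile (left) | 1 | 102.5 | x ±15, y 87.5 to 117.5 |
| Plain stile (right) | 1 | −102 | x ±15, y −117.5 to −87.5 |
| Curved rail (arch) | 103 | 3 | x 90 to 120, y ±15 |
| Straight rail (foot) | −109.5 | 1 | x −125 to −95, y ±15 |

- **Square and flat:** all four parts measured within about 0.4° of square to the panel. Their upper faces lie at about 22 mm, as they should when flat on the bench.
- **Panel:** it measured within about 1 mm of where it started.
- **Bystanders:** the last pictures show the glue pot, try square, sanding block and the black and purple look-alikes where they were. I judged those by eye and did not measure them.
- **One disagreement:** while the curved rail was being set down, the wrist force read about 13 N. The tool stood about 2 mm higher than commanded, so the rail touched the bench slightly early. After release it lay flat and in place.

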